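# Sort out the mixed-up canister lids

### The arm

A 6-joint arm with a two-finger parallel gripper is mounted at the origin on a cart in front of the work surface, level with it; the furniture and walls round the work are solid. World frame = base frame: x ahead of the robot, y to its left, z up, the work surface at z = 0. Lengths are in m, angles in rad, forces in N, time in s.
With the tool pointing down it reaches from about 0.375 to 0.975 m from the base axis. Payload 3.8 kg.
Tool frame: the origin (TCP) lies at the very end of the fingers, on their centre line; the grasp point (between the pads) lies 19 mm behind it; z points along the fingers, y is the line along which they close (so a half turn about z gives the same grasp; the last joint's range is limited). The gripper opens to 85 mm and grips with 20 to 120 N. Pads are 22 mm wide; open, the fingers measure 114 mm over their backs; the gripper's body (76 mm by 85 mm) begins 54 mm behind the grasp point. The pads swing forward as they close: fully open they stand 13 mm farther back than shut.
Start: joints at [1.095, 0.264, 1.604, -0, 1.274, -0.037], TCP at [0.287, 0.611, 0.231] pointing down, gripper open.
Joint ranges: [-2.63, 2.63], [-0.94, 2.18], [0.31, 2.57], [-1.31, 4.45], [0, 2.66], [-2.55, 2.55]. Speed limits (rad/s): [2.57, 2.57, 3.14, 3.14, 3.14, 3.14].

### API

Orientations are given as a rotation vector (axis times angle).
In Python, from workcell import read_state, read_camera, calibration, finish_job gives the robot as it stands.
- The arm moves only by the tool step_arm, never from a script. Its argument "commands" is a list of rows, each an object of numbers: "fingers": the gripper's target within -1 to 1 (shut at 1, half-way at 0, fully open at -1); "dx", "dy", "dz": the shift along the tool's x, y, z in m; "roll": the turn about the tool's z in degrees. In form: [{"fingers": .., "dx": .., "dy": .., "dz": .., "roll": ..}, ...]. A call has 1 to 8 rows; each row is the pose to reach, as a shift and turn from the pose commanded when the call began, along the tool's axes at that moment; what a row does not reach only later rows make up. A row lasts 1/8 s, in which the tool goes at most 62.5 mm and 10.7 degrees, less where a joint would pass 70% of its speed; a pose out of reach is approached as far as the arm can. A call with a gripper value outside its range is refused whole. The fingers move at their own pace and stop on an object; "squeeze" is the grip in N (left out, the last holds). Time passes only in rows, so rows that repeat a pose let the fingers close. It gives the time, the measured TCP pose, the force, the opening and the grip force at its end, in the units of the state.
- read_state(): the state, without advancing time (a new reading comes with each control period).
- read_camera(name): name is "scene" or "top" or "wrist"; returns (picture, depth): 384x512x3 uint8, blue, green, red; 384x512 float32, m along the optical axis (not along the pixel's ray), 0 where there is no reading.
- calibration(name): a dict with "intrinsics" (3x3 intrinsics, pixels), "k1" (the pictures are not rectified: a ray, as slopes to the right and down, at radius r is drawn at 1 + k1 r^2 times it, then the intrinsics apply), "world_to_cam" (4x4, takes a point from world to camera coordinates). Camera axes: x right, y up, looking along -z (the intrinsics and any distortion apply to the point x, -y, -z); pixel columns grow to the right and rows downward; lengths in m; the calibration is good to about 2 mm. A picture is of the moment at which its call begins: read the wrist's pose just before it. calibration takes no time and is no camera call; for the wrist camera it gives the pose at the moment of the call.
- finish_job(): hands the job in; it is judged then, once.
The state is a dict: "time": time; "q": joint angles; "joint_vel": joint speeds; "joint_torque": joint torques, N m; "tool_pos": TCP position; "tcp_rot": TCP orientation; "wrist_force": force on the tool from outside, world axes, zero at the start; "torque": the same for the moment, N m; "width": opening from 0.0 (shut) to 1.0 (fully open); "grip_force": force on a finger pad.
Only numpy, scipy, OpenCV 4.12 (cv2) and the standard library are available. Lean on these libraries where they do the work, as an engineer would, in place of code of your own. Each camera call takes 0.05 s, during which the arm holds its last target. There are 200 camera calls.

### The job

The lids of the three enamel storage canisters were mixed up after washing: put each lid back on the canister of its own colour, fully seated in the mouth, setting it down rather than dropping it. Leave the canisters standing where they are; a lid you have to put aside goes on the cork pot stand, never on the bare worktop. Do not disturb the mug, the shaker and the jug.

Things in the scene. Friction and masses are not known exactly. Their poses are not given: they have to be found in the camera images.
- blue_mouth (a point): dark blue enamel storage canister, empty, 0.7 kg, loose, round, 108 mm across, 115 mm tall to its rim, upright, axis z. This point is the centre of its mouth at rim height, 115 mm above the worktop. The mouth is a round hole, 72 mm inside, in a raised neck 82 mm across and 7 mm high; the dark blue shoulder outside the neck stays visible from above round any lid.
- red_mouth (a point): dark red enamel storage canister, empty, 0.7 kg, loose, round, 108 mm across, 100 mm tall to its rim, upright, axis z. This point is the centre of its mouth at rim height, 100 mm above the worktop. The mouth is a round hole, 72 mm inside, in a raised neck 82 mm across and 7 mm high; the dark red shoulder outside the neck stays visible from above round any lid.
- yellow_mouth (a point): mustard yellow enamel storage canister, empty, 0.7 kg, loose, round, 108 mm across, 85 mm tall to its rim, upright, axis z. This point is the centre of its mouth at rim height, 85 mm above the worktop. The mouth is a round hole, 72 mm inside, in a raised neck 82 mm across and 7 mm high; the mustard yellow shoulder outside the neck stays visible from above round any lid.
- blue_knob (a point): dark blue lid, 0.16 kg: plate 87 mm across; under it a tapering plug (63 to 48 mm across, 18 deep, 4 mm play in a mouth); on it a wooden knob, 30 mm across, 35 tall, axis z. Heights over the plug's lowest face: plate 18 to 27 mm, knob top 62, this point 48 (on the knob's axis, to pinch there). Seated: point 30 mm above the rim. Any lid fits any canister; starts seated on one of another colour.
- red_knob (a point): dark red lid, 0.16 kg: plate 87 mm across; under it a tapering plug (63 to 48 mm across, 18 deep, 4 mm play in a mouth); on it a wooden knob, 30 mm across, 35 tall, axis z. Heights over the plug's lowest face: plate 18 to 27 mm, knob top 62, this point 48 (on the knob's axis, to pinch there). Seated: point 30 mm above the rim. Any lid fits any canister; starts seated on one of another colour.
- yellow_knob (a point): mustard yellow lid, 0.16 kg: plate 87 mm across; under it a tapering plug (63 to 48 mm across, 18 deep, 4 mm play in a mouth); on it a wooden knob, 30 mm across, 35 tall, axis z. Heights over the plug's lowest face: plate 18 to 27 mm, knob top 62, this point 48 (on the knob's axis, to pinch there). Seated: point 30 mm above the rim. Any lid fits any canister; starts seated on one of another colour.
- stand_top (a point): round cork pot stand, loose, flat, 136 mm across and 12 mm thick, free at the start. This point is the centre of its top face, 12 mm above the worktop.
- mug_mid (a point): bystander: white mug, 78 mm across, 101 mm tall, loose; the point is its middle, 50 mm up.
- shaker_mid (a point): bystander: small shaker with a grey cap, standing in front of the jug, 44 mm across, 90 mm tall, loose; the point is its middle, 45 mm up.
- jug_mid (a point): bystander: tall black open jug with a strap handle, about 105 mm across, 204 mm tall, loose; the point is its middle, 100 mm up.

How it is judged:
On the way:
1. a lid stands by itself on the cork pot stand (((horizontal distance between blue_knob and stand_top below 0.05 m and z of blue_knob in the frame of stand_top below 0.053 m and angle between blue_knob's own z axis and vertical below 0.1 rad and linear speed of blue_lid below 0.02 m/s and contact force between blue_lid and the fingers below 0.1 N) or (horizontal distance between red_knob and stand_top below 0.05 m and z of red_knob in the frame of stand_top below 0.053 m and angle between red_knob's own z axis and vertical below 0.1 rad and linear speed of red_lid below 0.02 m/s and contact force between red_lid and the fingers below 0.1 N) or (horizontal distance between yellow_knob and stand_top below 0.05 m and z of yellow_knob in the frame of stand_top below 0.053 m and angle between yellow_knob's own z axis and vertical below 0.1 rad and linear speed of yellow_lid below 0.02 m/s and contact force between yellow_lid and the fingers below 0.1 N))), for 0.2 s.
At the end, for the whole second after the job is handed in: Every lid is at rest, let go, level (within 0.08 rad) and seated (rim height within 4 mm, centred within 8 mm) on the upright canister of its own colour, and no canister stands more than 40 mm from where it was (horizontal distance between blue_knob and blue_mouth below 0.008 m and z of blue_knob in the frame of blue_mouth between 0.026 and 0.034 m and angle between each of blue_knob, blue_mouth, red_knob, red_mouth, yellow_knob, yellow_mouth's own z axis and vertical below 0.08 rad and linear speed of each of blue_lid, red_lid, yellow_lid below 0.02 m/s and distance of each of blue_mouth, red_mouth, yellow_mouth from where it was at the start of the episode below 0.04 m and horizontal distance between red_knob and red_mouth below 0.008 m and z of red_knob in the frame of red_mouth between 0.026 and 0.034 m and horizontal distance between yellow_knob and yellow_mouth below 0.008 m and z of yellow_knob in the frame of yellow_mouth between 0.026 and 0.034 m); the robot touches nothing.
It fails at once if a lid lies on the bare worktop (height (world z) of any of blue_knob, red_knob, yellow_knob below 0.054 m).
It fails at once if a canister is pushed more than 40 mm away or tipped (distance of any of blue_mouth, red_mouth, yellow_mouth from where it was at the start of the episode above 0.04 m or angle between any of blue_mouth, red_mouth, yellow_mouth's own z axis and vertical above 0.35 rad).
It fails at once if a lid that nobody holds falls or flies faster than 0.7 m/s (dropped from 25 mm or more) ((linear speed of blue_lid above 0.7 m/s and contact force between blue_lid and the fingers below 0.1 N) or (linear speed of red_lid above 0.7 m/s and contact force between red_lid and the fingers below 0.1 N) or (linear speed of yellow_lid above 0.7 m/s and contact force between yellow_lid and the fingers below 0.1 N)).
It fails at once if the mug, the shaker or the jug is pushed more than 30 mm (distance of any of mug_mid, shaker_mid, jug_mid from where it was at the start of the episode above 0.03 m).
It also fails if it takes over 99 s, if anything falls off the work surface, if the arm or the gripper's body presses on something with over 40 N, if the wrist force passes 120 N, or if a joint passes its speed limit or range.

## Working session

There is one attempt and no reset: what is moved stays moved. The work goes in short steps, Python scripts to look and compute and a tool call to move; the robot and the scene stay as the last step left them, time stands still between calls to the robot, and variables do not carry over. Pictures are saved under pics/ and viewed, at most 14 in all, crops included, and the job is handed in when it is done.

Besides the shell and the picture viewer there is one more tool, called after "Emit:" as name(argument=value, ...), one argument or row to a line, values as JSON. step_arm: Moves the arm, as the interface text tells. Its arguments: {"type":"object","properties":{"commands":{"type":"array","items":{"type":"object","properties":{"fingers":{"type":"number"},"dx":{"type":"number"},"dy":{"type":"number"},"dz":{"type":"number"},"roll":{"type":"number"}}}},"squeeze":{"type":"number"}},"required":["commands"]}

```bash
ls; mkdir -p pics; python3 - <<'E'
from workcell import *
import cv2,numpy as np
for n in("scene","top"):
    p,d=read_camera(n);cv2.imwrite(f"pics/{n}0.png",p);np.save(f"{n}0.npy",d)
    c=calibration(n);print(n,c)
print(read_state())
E
```

```text
pics
scene {'intrinsics': array([[457.17655119,   0.        , 266.51455058],
       [  0.        , 457.17655119, 188.17970638],
       [  0.        ,   0.        ,   1.        ]]), 'k1': -0.15740378690523993, 'world_to_cam': array([[ 0.90400925, -0.42743854, -0.00797303, -0.54332615],
       [ 0.2279887 ,  0.46623953,  0.85477591, -0.24560532],
       [-0.36164682, -0.77454309,  0.51893601, -1.03541618],
       [ 0.        ,  0.        ,  0.        ,  1.        ]])}
top {'intrinsics': array([[466.88886794,   0.        , 263.22146291],
       [  0.        , 466.88886794, 202.24514561],
       [  0.        ,   0.        ,   1.        ]]), 'k1': -0.1322231992847908, 'world_to_cam': array([[ 5.73005293e-03, -9.99983582e-01, -5.04459741e-05,
        -4.71327791e-03],
       [ 9.86142151e-01,  5.64237509e-03,  1.65806576e-01,
        -6.32803388e-01],
       [-1.65803569e-01, -9.99827359e-04,  9.86158292e-01,
        -1.19446547e+00],
       [ 0.00000000e+00,  0.00000000e+00,  0.00000000e+00,
         1.00000000e+00]])}
{'time': 0.1, 'q': array([ 1.09509934e+00,  2.64692138e-01,  1.60524034e+00, -1.96786467e-05,
        1.27370418e+00, -3.69141927e-02]), 'joint_vel': array([-0.00090087, -0.00154477, -0.00219751, -0.00042726, -0.00148529,
        0.00113355]), 'joint_torque': array([ 4.36304199e-04, -5.16707897e+01, -3.68592668e+01, -7.30875081e-05,
        6.29847680e-03, -2.73055988e-06]), 'tool_pos': array([0.2864783 , 0.61046002, 0.23007531]), 'tcp_rot': array([-0.68360454, -3.06580142,  0.00311282]), 'wrist_force': array([-0.13619072, -0.05667983, -0.19656666]), 'torque': array([ 0.04334774,  0.0446196 , -0.00652327]), 'grip_force': 0.0, 'width': 1.0036365761893165}
```

View pics/top0.png

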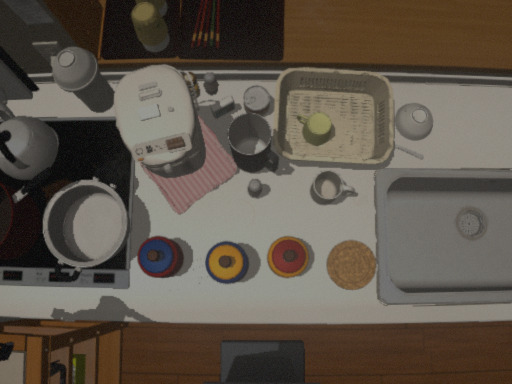

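View pics/scene0.png

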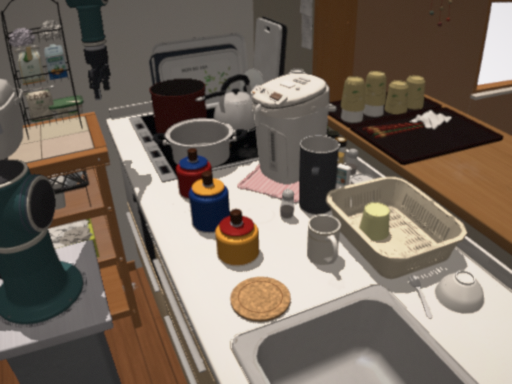

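```bash
cat > h.py <<'E'
import numpy as np,cv2
from workcell import *
def ray(c,u,v):
    K=c["intrinsics"];k=c["k1"]
    p=cv2.undistortPoints(np.array([[[u,v]]],float),K,np.array([k,0,0,0,0.]),).ravel()
    W=c["world_to_cam"];R=W[:3,:3];t=W[:3,3]
    return -R.T@t, R.T@np.array([p[0],-p[1],-1])
def atz(c,u,v,z):
    o,d=ray(c,u,v);return o+d*(z-o[2])/d[2]
def dep(c,u,v,D):
    o,d=ray(c,u,v);return o+d*D
E
python3 - <<'E'
from h import *
p=cv2.imread("pics/top0.png");d=np.load("top0.npy");c=calibration("top")
cv2.imwrite("pics/crop.png",cv2.resize(p[230:300,130:390],None,fx=3,fy=3,interpolation=cv2.INTER_CUBIC))
for n,u,v,z in[("R can/blue lid",155.5,256.5,.127+.035-.0),("B/yel",226.5,262,.177),("Y/red",289,256,.147),("stand",351,265,.012)]:
    print(n,[dep(c,u,v,d[int(v),int(u)]).round(3)])
hsv=cv2.cvtColor(p,cv2.COLOR_BGR2HSV)
# world heights map
v,u=np.mgrid[225:305,110:385]
P=np.array([dep(c,a,b,d[b,a]) for a,b in zip(u.ravel(),v.ravel())]);H=hsv[v.ravel(),u.ravel()]
for n,x,zp,kt in[("R",157,.109,.144),("B",227,.124,.159),("Y",289,.094,.129)]:
    m=abs(u.ravel()-x)<30
    pl=m&(abs(P[:,2]-zp)<.006); kn=m&(abs(P[:,2]-kt)<.006)
    q=P[kn];print(n,"plate",pl.sum(),cv2.minEnclosingCircle(P[pl][:,:2].astype(np.float32)),P[pl].mean(0).round(4),"knob",kn.sum(),np.median(q,axis=0).round(4),q.max(0),q.min(0))
m=(u.ravel()>320)&(P[:,2]>.006)&(P[:,2]<.025);print("stand",m.sum(),cv2.minEnclosingCircle(P[m][:,:2].astype(np.float32)),P[m].mean(0))
E
```

```text
R can/blue lid [array([0.481, 0.262, 0.143])]
B/yel [array([0.469, 0.086, 0.157])]
Y/red [array([ 0.486, -0.066,  0.126])]
stand [array([ 0.468, -0.241,  0.012])]
R plate 641 ((0.48513656854629517, 0.27071207761764526), 0.04344962164759636) [0.4852 0.2696 0.1065] knob 111 [0.4851 0.2701 0.1425] [0.49990513 0.28402355 0.14844444] [0.47261112 0.25573721 0.13830708]
B plate 653 ((0.47092312574386597, 0.09109370410442352), 0.0430363267660141) [0.4712 0.0907 0.1214] knob 112 [0.4694 0.0918 0.1574] [0.48383629 0.10455043 0.16301864] [0.45728497 0.07779163 0.15303849]
Y plate 636 ((0.48722928762435913, -0.0662786215543747), 0.0430823378264904) [ 0.4877 -0.0659  0.0912] knob 111 [ 0.4885 -0.0656  0.127 ] [ 0.50109133 -0.05310418  0.13392442] [ 0.47375881 -0.08063244  0.12325081]
stand 1987 ((0.4692842960357666, -0.24834144115447998), 0.13185741007328033) [ 0.46910401 -0.24480893  0.01100369]
```

View pics/crop.png

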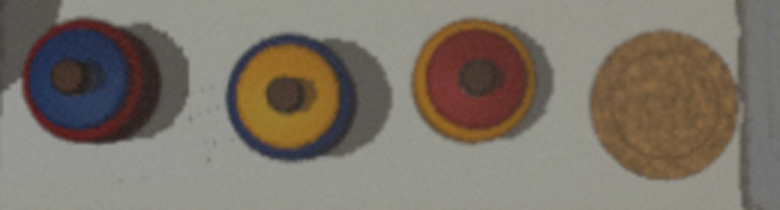

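Emit:
step_arm(
  commands=[
    {"fingers": -1,"dx": -0.469,"dy": -0.528,"dz": 0,"roll": -25},
    {"fingers": -1,"dx": -0.469,"dy": -0.528,"dz": 0,"roll": -25},
    {"fingers": -1,"dx": -0.469,"dy": -0.528,"dz": 0,"roll": -25},
    {"fingers": -1,"dx": -0.469,"dy": -0.528,"dz": 0,"roll": -25},
    {"fingers": -1,"dx": -0.469,"dy": -0.528,"dz": 0,"roll": -25},
    {"fingers": -1,"dx": -0.469,"dy": -0.528,"dz": 0,"roll": -25},
    {"fingers": -1,"dx": -0.469,"dy": -0.528,"dz": 0,"roll": -25},
    {"fingers": -1,"dx": -0.469,"dy": -0.528,"dz": 0,"roll": -25},
  ],
  squeeze=40,
)

```text
time: 1.1
tool_pos: [0.4285, 0.1296, 0.2311]
tcp_rot: [0.003, 3.141, 0.0]
wrist_force: [1.4, -0.8, 0.0]
width: 1.001
grip_force: 0.0
```

```bash
cat >> h.py <<'E'
from scipy.spatial.transform import Rotation as Ro
def go(x,y,z):
    s=read_state();R=Ro.from_rotvec(s["tcp_rot"]).as_matrix()
    print("t",s["time"],"pos",s["tool_pos"].round(4),"delta",(R.T@(np.array([x,y,z])-s["tool_pos"])).round(4),"ydir",R[:,1].round(3))
E
python3 -c "
from h import *
print(atz(calibration('top'),351.3,264.7,.012))
go(.487,-.066,.23)"
```

```text
[ 0.46889018 -0.24147301  0.012     ]
t 1.1 pos [0.4285 0.1296 0.2311] delta [-0.0589 -0.1955  0.0011] ydir [0.002 1.    0.   ]
```

Emit:
step_arm(
  commands=[
    {"fingers": -1,"dx": -0.059,"dy": -0.1955,"dz": 0},
    {"fingers": -1,"dx": -0.059,"dy": -0.1955,"dz": 0},
    {"fingers": -1,"dx": -0.059,"dy": -0.1955,"dz": 0},
    {"fingers": -1,"dx": -0.059,"dy": -0.1955,"dz": 0},
    {"fingers": -1,"dx": -0.059,"dy": -0.1955,"dz": 0},
    {"fingers": -1,"dx": -0.059,"dy": -0.1955,"dz": 0.04},
    {"fingers": -1,"dx": -0.059,"dy": -0.1955,"dz": 0.06},
    {"fingers": -1,"dx": -0.059,"dy": -0.1955,"dz": 0.06},
  ],
)

```text
invalid input
```

```bash
python3 -c "
from h import *
go(.488,-.066,.100)
p,d=read_camera('wrist');cv2.imwrite('pics/w1.png',p)"
```

```text
t 1.1 pos [0.4285 0.1296 0.2311] delta [-0.0599 -0.1955  0.1311] ydir [0.002 1.    0.   ]
```

View pics/w1.png

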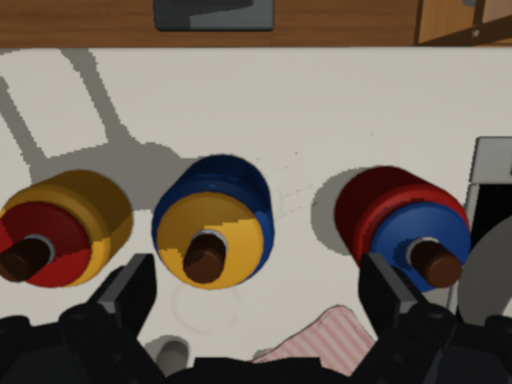

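The wrist view shows red lid on yellow (left, knob ≈(25,258)), yellow lid on blue (knob ≈(205,258)) and blue lid on red (knob ≈(437,262)). The move was refused, so I'll resend it with every field filled in.

Emit:
step_arm(
  commands=[
    {"fingers": -1,"dx": -0.06,"dy": -0.1955,"dz": 0,"roll": 0},
    {"fingers": -1,"dx": -0.06,"dy": -0.1955,"dz": 0,"roll": 0},
    {"fingers": -1,"dx": -0.06,"dy": -0.1955,"dz": 0,"roll": 0},
    {"fingers": -1,"dx": -0.06,"dy": -0.1955,"dz": 0,"roll": 0},
    {"fingers": -1,"dx": -0.06,"dy": -0.1955,"dz": 0,"roll": 0},
    {"fingers": -1,"dx": -0.06,"dy": -0.1955,"dz": 0.04,"roll": 0},
    {"fingers": -1,"dx": -0.06,"dy": -0.1955,"dz": 0.06,"roll": 0},
    {"fingers": -1,"dx": -0.06,"dy": -0.1955,"dz": 0.06,"roll": 0},
  ],
  squeeze=40,
)

```text
time: 2.15
tool_pos: [0.4859, -0.0618, 0.1691]
tcp_rot: [-0.0, -3.137, -0.002]
wrist_force: [-0.1, -0.1, 0.0]
width: 0.997
grip_force: 0.0
```

```bash
python3 -c "
from h import *
go(.488,-.066,.100)
p,d=read_camera('wrist');cv2.imwrite('pics/w2.png',p)"
```

```text
t 2.15 pos [ 0.4859 -0.0618  0.1691] delta [-0.0025 -0.0043  0.0691] ydir [0.    1.    0.001]
```

View pics/w2.png

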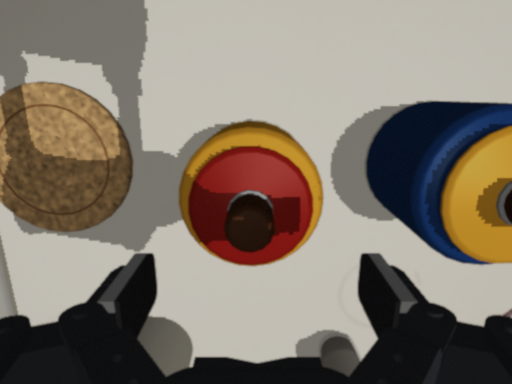

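The wrist view shows the red knob centred between the open fingers at about (250,215).

Emit:
step_arm(
  commands=[
    {"fingers": -1,"dx": 0,"dy": 0,"dz": 0.03,"roll": 0},
    {"fingers": -1,"dx": 0,"dy": 0,"dz": 0.05,"roll": 0},
    {"fingers": -1,"dx": 0,"dy": 0,"dz": 0.06,"roll": 0},
  ],
  squeeze=40,
)

```text
time: 2.58
tool_pos: [0.4884, -0.0633, 0.1116]
tcp_rot: [0.002, 3.141, 0.0]
wrist_force: [-0.4, 0.8, 0.1]
width: 0.999
grip_force: 0.0
```

```bash
python3 -c "
from h import *
go(.488,-.066,.100)"
```

```text
t 2.575 pos [ 0.4884 -0.0633  0.1116] delta [ 0.0004 -0.0027  0.0116] ydir [0.001 1.    0.   ]
```

Emit:
step_arm(
  commands=[
    {"fingers": -1,"dx": 0,"dy": -0.002,"dz": 0.011,"roll": 0},
    {"fingers": -1,"dx": 0,"dy": -0.002,"dz": 0.011,"roll": 0},
    {"fingers": 0.3,"dx": 0,"dy": -0.002,"dz": 0.011,"roll": 0},
    {"fingers": 0.6,"dx": 0,"dy": -0.002,"dz": 0.011,"roll": 0},
    {"fingers": 1,"dx": 0,"dy": -0.002,"dz": 0.011,"roll": 0},
    {"fingers": 1,"dx": 0,"dy": -0.002,"dz": 0.011,"roll": 0},
    {"fingers": 1,"dx": 0,"dy": -0.002,"dz": 0.011,"roll": 0},
    {"fingers": 1,"dx": 0,"dy": -0.002,"dz": 0.011,"roll": 0},
  ],
  squeeze=40,
)

```text
time: 3.58
tool_pos: [0.4885, -0.0664, 0.1009]
tcp_rot: [0.004, 3.141, -0.001]
wrist_force: [-0.7, -1.6, 5.1]
width: 0.337
grip_force: 40.0
```

Emit:
step_arm(
  commands=[
    {"fingers": 1,"dx": 0,"dy": 0,"dz": -0.015,"roll": 0},
    {"fingers": 1,"dx": 0,"dy": 0,"dz": -0.04,"roll": 0},
    {"fingers": 1,"dx": 0,"dy": 0,"dz": -0.07,"roll": 0},
    {"fingers": 1,"dx": 0,"dy": 0,"dz": -0.07,"roll": 0},
  ],
  squeeze=40,
)

```text
time: 4.08
tool_pos: [0.49, -0.0662, 0.173]
tcp_rot: [0.004, 3.136, -0.001]
wrist_force: [-0.3, -0.4, -2.0]
width: 0.334
grip_force: 39.7
```

```bash
python3 -c "
from h import *
p,d=read_camera('wrist');cv2.imwrite('pics/w3.png',p)
go(.469,-.2415,.046)
c=calibration('wrist')
# stand centre by depth: points at z .006-.02 to the left
P=[]
for v in range(0,384,4):
  for u in range(0,512,4):
    if d[v,u]>0:
      q=dep(c,u,v,d[v,u])
      if .007<q[2]<.02 and abs(q[1]+.24)<.1 and abs(q[0]-.47)<.1: P.append(q)
P=np.array(P);print(len(P),P.mean(0),P.min(0),P.max(0))
"
```

```text
t 4.125 pos [ 0.4887 -0.066   0.1711] delta [ 0.0195 -0.1755  0.1251] ydir [ 0.002  1.    -0.   ]
1066 [ 0.46642539 -0.23757233  0.01176758] [ 0.40300163 -0.31833966  0.00723519] [ 0.55853434 -0.17435652  0.01430511]
```

View pics/w3.png

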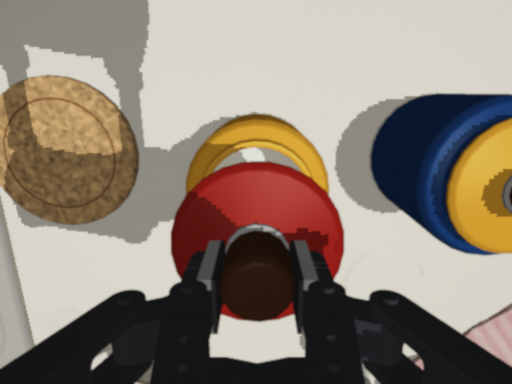

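The red lid is held level, with the yellow mouth empty behind it at about (257,150).

Emit:
step_arm(
  commands=[
    {"fingers": 1,"dx": 0.0195,"dy": -0.1755,"dz": 0,"roll": 0},
    {"fingers": 1,"dx": 0.0195,"dy": -0.1755,"dz": 0,"roll": 0},
    {"fingers": 1,"dx": 0.0195,"dy": -0.1755,"dz": 0,"roll": 0},
    {"fingers": 1,"dx": 0.0195,"dy": -0.1755,"dz": 0.03,"roll": 0},
    {"fingers": 1,"dx": 0.0195,"dy": -0.1755,"dz": 0.07,"roll": 0},
    {"fingers": 1,"dx": 0.0195,"dy": -0.1755,"dz": 0.1,"roll": 0},
    {"fingers": 1,"dx": 0.0195,"dy": -0.1755,"dz": 0.117,"roll": 0},
    {"fingers": 1,"dx": 0.0195,"dy": -0.1755,"dz": 0.117,"roll": 0},
  ],
  squeeze=40,
)

```text
time: 5.12
tool_pos: [0.4663, -0.2404, 0.051]
tcp_rot: [-0.004, -3.137, -0.004]
wrist_force: [-0.4, 0.2, -1.9]
width: 0.34
grip_force: 40.3
```

```bash
python3 -c "
from h import *
go(.469,-.2415,.047)"
```

```text
t 5.125 pos [ 0.4663 -0.2404  0.051 ] delta [-0.0027 -0.0011  0.004 ] ydir [0.002 1.    0.002]
```

Emit:
step_arm(
  commands=[
    {"fingers": 1,"dx": 0,"dy": 0,"dz": 0.002,"roll": 0},
    {"fingers": 1,"dx": 0,"dy": 0,"dz": 0.004,"roll": 0},
    {"fingers": 1,"dx": 0,"dy": 0,"dz": 0.004,"roll": 0},
  ],
  squeeze=40,
)

```text
time: 5.5
tool_pos: [0.4687, -0.2419, 0.0501]
tcp_rot: [0.004, 3.14, -0.001]
wrist_force: [0.2, -0.9, -2.1]
width: 0.343
grip_force: 40.3
```

Emit:
step_arm(
  commands=[
    {"fingers": 1,"dx": 0,"dy": 0,"dz": 0.002,"roll": 0},
    {"fingers": 1,"dx": 0,"dy": 0,"dz": 0.0035,"roll": 0},
    {"fingers": 1,"dx": 0,"dy": 0,"dz": 0.0045,"roll": 0},
    {"fingers": 1,"dx": 0,"dy": 0,"dz": 0.0045,"roll": 0},
  ],
  squeeze=40,
)

```text
time: 6.0
tool_pos: [0.4683, -0.2416, 0.0459]
tcp_rot: [-0.004, -3.142, 0.0]
wrist_force: [-2.6, 1.5, 6.9]
width: 0.332
grip_force: 41.3
```

Contact made (upward force 6.9 N). I'll release gently, then rise.

Emit:
step_arm(
  commands=[
    {"fingers": 0.2,"dx": 0,"dy": 0,"dz": 0,"roll": 0},
    {"fingers": -0.3,"dx": 0,"dy": 0,"dz": 0,"roll": 0},
    {"fingers": -1,"dx": 0,"dy": 0,"dz": 0,"roll": 0},
    {"fingers": -1,"dx": 0,"dy": 0,"dz": 0,"roll": 0},
    {"fingers": -1,"dx": 0,"dy": 0,"dz": -0.04,"roll": 0},
    {"fingers": -1,"dx": 0,"dy": 0,"dz": -0.1,"roll": 0},
    {"fingers": -1,"dx": 0,"dy": 0,"dz": -0.16,"roll": 0},
    {"fingers": -1,"dx": 0,"dy": 0,"dz": -0.16,"roll": 0},
  ],
  squeeze=40,
)

```text
time: 7.0
tool_pos: [0.472, -0.2438, 0.2116]
tcp_rot: [0.004, 3.131, -0.01]
wrist_force: [0.8, -0.3, -0.4]
width: 1.0
grip_force: 0.0
```

```bash
cat >> h.py <<'E'
def survey(cam="top"):
    p,d=read_camera(cam);c=calibration(cam)
    cv2.imwrite(f"pics/s{int(read_state()['time']*100)}.png",p)
    v,u=np.mgrid[225:305,110:385]
    P=np.array([dep(c,a,b,d[b,a]) for a,b in zip(u.ravel(),v.ravel())])
    for n,x,y,zs in[("R",.485,.27,(.107,.142)),("B",.47,.091,(.122,.157)),("Y",.488,-.066,(.092,.127)),("S",.469,-.2415,(.037,.072))]:
        m=np.hypot(P[:,0]-x,P[:,1]-y)<.06
        for z in zs:
            q=P[m&(abs(P[:,2]-z)<.006)]
            if len(q)>20:
                (a,b),r=cv2.minEnclosingCircle(q[:,:2].astype(np.float32));print(n,z,len(q),"circ",round(a,4),round(b,4),round(r,4),"mean",q.mean(0).round(4))
        q=P[m];print(n,"top z",np.percentile(q[:,2],[50,97]).round(4))
E
python3 -c "
from h import *
survey();go(.4705,.0913,.22)"
```

```text
R 0.107 721 circ 0.4855 0.2711 0.0435 mean [0.4852 0.2695 0.106 ]
R 0.142 114 circ 0.486 0.2701 0.0149 mean [0.486  0.2697 0.1426]
R top z [0.1008 0.1431]
B 0.122 753 circ 0.4717 0.0909 0.0431 mean [0.4718 0.0907 0.1207]
B 0.157 117 circ 0.4706 0.0912 0.0146 mean [0.4707 0.0911 0.1576]
B top z [0.1175 0.1582]
Y 0.092 22 circ 0.4865 -0.0662 0.0403 mean [ 0.4839 -0.0631  0.0876]
Y top z [0.0075 0.0851]
S 0.037 387 circ 0.4691 -0.2399 0.044 mean [ 0.4573 -0.2346  0.0357]
S 0.072 34 circ 0.4642 -0.2393 0.0125 mean [ 0.4622 -0.2372  0.0724]
S top z [0.0345 0.418 ]
t 7.05 pos [ 0.4701 -0.2427  0.2082] delta [ 3.000e-04  3.339e-01 -1.290e-02] ydir [ 0.002  1.    -0.003]
```

Emit:
step_arm(
  commands=[
    {"fingers": -1,"dx": 0,"dy": 0.334,"dz": 0,"roll": 0},
    {"fingers": -1,"dx": 0,"dy": 0.334,"dz": 0,"roll": 0},
    {"fingers": -1,"dx": 0,"dy": 0.334,"dz": 0,"roll": 0},
    {"fingers": -1,"dx": 0,"dy": 0.334,"dz": 0,"roll": 0},
    {"fingers": -1,"dx": 0,"dy": 0.334,"dz": 0,"roll": 0},
    {"fingers": -1,"dx": 0,"dy": 0.334,"dz": 0,"roll": 0},
    {"fingers": -1,"dx": 0,"dy": 0.334,"dz": 0.03,"roll": 0},
    {"fingers": -1,"dx": 0,"dy": 0.334,"dz": 0.05,"roll": 0},
  ],
  squeeze=40,
)

```text
time: 8.05
tool_pos: [0.4668, 0.0929, 0.1515]
tcp_rot: [-0.002, -3.137, 0.001]
wrist_force: [-0.3, 0.1, -0.3]
width: 1.0
grip_force: 0.0
```

Emit:
step_arm(
  commands=[
    {"fingers": -1,"dx": 0,"dy": 0,"dz": 0,"roll": 0},
    {"fingers": -1,"dx": 0,"dy": 0,"dz": 0,"roll": 0},
  ],
  squeeze=40,
)

```text
time: 8.3
tool_pos: [0.4687, 0.0924, 0.1544]
tcp_rot: [-0.004, -3.14, 0.0]
wrist_force: [-0.4, -0.6, 0.9]
width: 1.0
grip_force: 0.0
```

```bash
python3 -c "
from h import *
go(.4705,.0912,.131)"
```

```text
t 8.3 pos [0.4687 0.0924 0.1544] delta [-0.0019 -0.0011  0.0234] ydir [ 0.003  1.    -0.   ]
```

Emit:
step_arm(
  commands=[
    {"fingers": -1,"dx": -0.002,"dy": -0.001,"dz": 0.015,"roll": 0},
    {"fingers": -1,"dx": -0.002,"dy": -0.001,"dz": 0.0235,"roll": 0},
    {"fingers": -1,"dx": -0.002,"dy": -0.001,"dz": 0.0235,"roll": 0},
    {"fingers": 0.3,"dx": -0.002,"dy": -0.001,"dz": 0.0235,"roll": 0},
    {"fingers": 1,"dx": -0.002,"dy": -0.001,"dz": 0.0235,"roll": 0},
    {"fingers": 1,"dx": -0.002,"dy": -0.001,"dz": 0.0235,"roll": 0},
    {"fingers": 1,"dx": -0.002,"dy": -0.001,"dz": 0.0235,"roll": 0},
    {"fingers": 1,"dx": -0.002,"dy": -0.001,"dz": 0.0235,"roll": 0},
  ],
  squeeze=40,
)

```text
time: 9.3
tool_pos: [0.4714, 0.0913, 0.1318]
tcp_rot: [0.004, 3.141, -0.0]
wrist_force: [-0.2, -3.2, 4.0]
width: 0.336
grip_force: 40.0
```

Emit:
step_arm(
  commands=[
    {"fingers": 1,"dx": 0,"dy": 0,"dz": 0,"roll": 0},
    {"fingers": 1,"dx": 0,"dy": 0,"dz": -0.015,"roll": 0},
    {"fingers": 1,"dx": 0,"dy": 0,"dz": -0.04,"roll": 0},
    {"fingers": 1,"dx": 0,"dy": 0,"dz": -0.06,"roll": 0},
    {"fingers": 1,"dx": 0,"dy": 0,"dz": -0.06,"roll": 0},
    {"fingers": 1,"dx": 0,"dy": 0,"dz": -0.06,"roll": 0},
  ],
  squeeze=40,
)

```text
time: 10.05
tool_pos: [0.4702, 0.0915, 0.1905]
tcp_rot: [-0.004, -3.14, -0.0]
wrist_force: [-0.3, -1.0, -2.7]
width: 0.339
grip_force: 39.8
```

```bash
python3 -c "
from h import *
go(.4875,-.066,.101)"
```

```text
t 10.05 pos [0.4702 0.0915 0.1905] delta [-0.0178 -0.1575  0.0895] ydir [0.002 1.    0.   ]
```

Emit:
step_arm(
  commands=[
    {"fingers": 1,"dx": -0.0175,"dy": -0.1575,"dz": 0,"roll": 0},
    {"fingers": 1,"dx": -0.0175,"dy": -0.1575,"dz": 0,"roll": 0},
    {"fingers": 1,"dx": -0.0175,"dy": -0.1575,"dz": 0,"roll": 0},
    {"fingers": 1,"dx": -0.0175,"dy": -0.1575,"dz": 0,"roll": 0},
    {"fingers": 1,"dx": -0.0175,"dy": -0.1575,"dz": 0.04,"roll": 0},
    {"fingers": 1,"dx": -0.0175,"dy": -0.1575,"dz": 0.06,"roll": 0},
    {"fingers": 1,"dx": -0.0175,"dy": -0.1575,"dz": 0.06,"roll": 0},
    {"fingers": 1,"dx": -0.0175,"dy": -0.1575,"dz": 0.06,"roll": 0},
  ],
  squeeze=40,
)

```text
time: 11.05
tool_pos: [0.4883, -0.0654, 0.1317]
tcp_rot: [0.003, 3.141, 0.0]
wrist_force: [0.0, 0.7, -0.9]
width: 0.34
grip_force: 40.4
```

```bash
python3 -c "
from h import *
p,d=read_camera('wrist');cv2.imwrite('pics/w4.png',p)
go(.4875,-.066,.101)"
```

```text
t 11.1 pos [ 0.4888 -0.0657  0.1322] delta [ 0.0014 -0.0003  0.0312] ydir [ 0.002  1.    -0.   ]
```

View pics/w4.png

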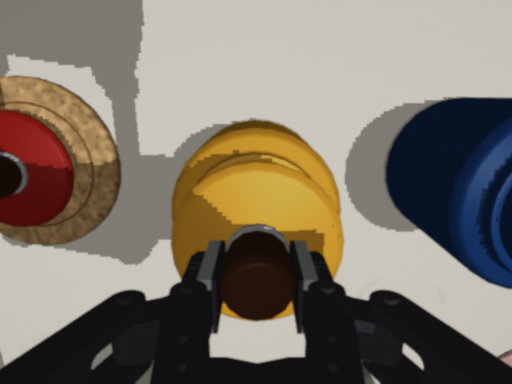

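The view shows the yellow lid held level over the yellow mouth, laterally aligned at about column 257. The red lid stands inside the cork at about (20,165).

Emit:
step_arm(
  commands=[
    {"fingers": 1,"dx": 0,"dy": 0,"dz": 0.008,"roll": 0},
    {"fingers": 1,"dx": 0,"dy": 0,"dz": 0.016,"roll": 0},
    {"fingers": 1,"dx": 0,"dy": 0,"dz": 0.022,"roll": 0},
    {"fingers": 1,"dx": 0,"dy": 0,"dz": 0.026,"roll": 0},
    {"fingers": 1,"dx": 0,"dy": 0,"dz": 0.028,"roll": 0},
    {"fingers": 1,"dx": 0,"dy": 0,"dz": 0.028,"roll": 0},
  ],
  squeeze=40,
)

```text
time: 11.85
tool_pos: [0.488, -0.0661, 0.1032]
tcp_rot: [-0.004, -3.141, -0.0]
wrist_force: [0.4, -0.4, -2.1]
width: 0.332
grip_force: 40.4
```

Emit:
step_arm(
  commands=[
    {"fingers": 1,"dx": 0,"dy": 0,"dz": 0.0015,"roll": 0},
    {"fingers": 1,"dx": 0,"dy": 0,"dz": 0.0025,"roll": 0},
    {"fingers": 1,"dx": 0,"dy": 0,"dz": 0.0025,"roll": 0},
  ],
  squeeze=40,
)

```text
time: 12.22
tool_pos: [0.4884, -0.0662, 0.1018]
tcp_rot: [0.004, 3.141, -0.0]
wrist_force: [-3.2, 0.8, 5.2]
width: 0.335
grip_force: 41.2
```

Contact at seated height. I'll release and rise.

Emit:
step_arm(
  commands=[
    {"fingers": 0.2,"dx": 0,"dy": 0,"dz": 0,"roll": 0},
    {"fingers": -0.3,"dx": 0,"dy": 0,"dz": 0,"roll": 0},
    {"fingers": -1,"dx": 0,"dy": 0,"dz": 0,"roll": 0},
    {"fingers": -1,"dx": 0,"dy": 0,"dz": 0,"roll": 0},
    {"fingers": -1,"dx": 0,"dy": 0,"dz": -0.04,"roll": 0},
    {"fingers": -1,"dx": 0,"dy": 0,"dz": -0.1,"roll": 0},
    {"fingers": -1,"dx": 0,"dy": 0,"dz": -0.1,"roll": 0},
    {"fingers": -1,"dx": 0,"dy": 0,"dz": -0.1,"roll": 0},
  ],
  squeeze=40,
)

```text
time: 13.22
tool_pos: [0.4881, -0.066, 0.2008]
tcp_rot: [0.004, 3.141, -0.0]
wrist_force: [-0.4, -0.1, 0.4]
width: 0.998
grip_force: 0.0
```

```bash
python3 -c "
from h import *
go(.4855,.2702,.15)"
```

```text
t 13.225 pos [ 0.4881 -0.066   0.2008] delta [0.0034 0.3362 0.0508] ydir [ 0.002  1.    -0.   ]
```

Emit:
step_arm(
  commands=[
    {"fingers": -1,"dx": 0.0035,"dy": 0.336,"dz": 0,"roll": 0},
    {"fingers": -1,"dx": 0.0035,"dy": 0.336,"dz": 0,"roll": 0},
    {"fingers": -1,"dx": 0.0035,"dy": 0.336,"dz": 0,"roll": 0},
    {"fingers": -1,"dx": 0.0035,"dy": 0.336,"dz": 0,"roll": 0},
    {"fingers": -1,"dx": 0.0035,"dy": 0.336,"dz": 0,"roll": 0},
    {"fingers": -1,"dx": 0.0035,"dy": 0.336,"dz": 0,"roll": 0},
    {"fingers": -1,"dx": 0.0035,"dy": 0.336,"dz": 0.03,"roll": 0},
    {"fingers": -1,"dx": 0.0035,"dy": 0.336,"dz": 0.05,"roll": 0},
  ],
  squeeze=40,
)

```text
time: 14.22
tool_pos: [0.4832, 0.2697, 0.147]
tcp_rot: [-0.002, -3.137, 0.004]
wrist_force: [-0.2, -0.7, -0.2]
width: 0.998
grip_force: 0.0
```

Emit:
step_arm(
  commands=[
    {"fingers": -1,"dx": 0,"dy": 0,"dz": 0.01,"roll": 0},
    {"fingers": -1,"dx": 0,"dy": 0,"dz": 0.01,"roll": 0},
    {"fingers": -1,"dx": 0,"dy": 0,"dz": 0.01,"roll": 0},
  ],
  squeeze=40,
)

```text
time: 14.6
tool_pos: [0.4858, 0.27, 0.1412]
tcp_rot: [0.004, 3.141, 0.001]
wrist_force: [0.5, -0.8, -0.0]
width: 1.002
grip_force: 0.0
```

```bash
python3 -c "
from h import *
go(.4855,.2702,.116)
survey()"
```

```text
t 14.6 pos [0.4858 0.27   0.1412] delta [0.0003 0.0002 0.0252] ydir [0.003 1.    0.   ]
R 0.107 300 circ 0.4856 0.2702 0.0432 mean [0.4758 0.2609 0.1054]
R top z [0.2908 0.5305]
B 0.122 27 circ 0.4713 0.0913 0.0397 mean [0.4705 0.0903 0.1172]
B top z [0.0087 0.1148]
Y 0.092 725 circ 0.488 -0.066 0.0432 mean [ 0.4876 -0.0652  0.0908]
Y 0.127 110 circ 0.4884 -0.0661 0.0146 mean [ 0.4879 -0.066   0.1273]
Y top z [0.0879 0.1283]
S 0.037 662 circ 0.4696 -0.2407 0.044 mean [ 0.4687 -0.2394  0.0358]
S 0.072 102 circ 0.4687 -0.2404 0.0154 mean [ 0.4688 -0.2398  0.0724]
S top z [0.0319 0.073 ]
```

Yellow is seated level at the right height, and the blue canister hasn't moved, with its mouth at (.471,.091).

Emit:
step_arm(
  commands=[
    {"fingers": -1,"dx": 0,"dy": 0,"dz": 0.015,"roll": 0},
    {"fingers": -1,"dx": 0,"dy": 0,"dz": 0.025,"roll": 0},
    {"fingers": -1,"dx": 0,"dy": 0,"dz": 0.025,"roll": 0},
    {"fingers": 0.3,"dx": 0,"dy": 0,"dz": 0.025,"roll": 0},
    {"fingers": 1,"dx": 0,"dy": 0,"dz": 0.025,"roll": 0},
    {"fingers": 1,"dx": 0,"dy": 0,"dz": 0.025,"roll": 0},
    {"fingers": 1,"dx": 0,"dy": 0,"dz": 0.025,"roll": 0},
    {"fingers": 1,"dx": 0,"dy": 0,"dz": 0.025,"roll": 0},
  ],
  squeeze=40,
)

```text
time: 15.65
tool_pos: [0.4858, 0.2702, 0.1163]
tcp_rot: [0.004, 3.141, 0.001]
wrist_force: [-0.1, 0.9, 1.8]
width: 0.337
grip_force: 39.7
```

Emit:
step_arm(
  commands=[
    {"fingers": 1,"dx": 0,"dy": 0,"dz": 0,"roll": 0},
    {"fingers": 1,"dx": 0,"dy": 0,"dz": -0.015,"roll": 0},
    {"fingers": 1,"dx": 0,"dy": 0,"dz": -0.04,"roll": 0},
    {"fingers": 1,"dx": 0,"dy": 0,"dz": -0.08,"roll": 0},
    {"fingers": 1,"dx": 0,"dy": 0,"dz": -0.08,"roll": 0},
    {"fingers": 1,"dx": 0,"dy": 0,"dz": -0.08,"roll": 0},
  ],
  squeeze=40,
)

```text
time: 16.4
tool_pos: [0.4849, 0.2696, 0.1953]
tcp_rot: [-0.004, -3.141, 0.001]
wrist_force: [-0.5, 0.0, -2.3]
width: 0.34
grip_force: 39.6
```

```bash
python3 -c "
from h import *
go(.471,.0912,.131)"
```

```text
t 16.4 pos [0.4849 0.2696 0.1953] delta [ 0.0134 -0.1784  0.0644] ydir [ 0.003  1.    -0.   ]
```

Emit:
step_arm(
  commands=[
    {"fingers": 1,"dx": 0.0135,"dy": -0.1785,"dz": 0,"roll": 0},
    {"fingers": 1,"dx": 0.0135,"dy": -0.1785,"dz": 0,"roll": 0},
    {"fingers": 1,"dx": 0.0135,"dy": -0.1785,"dz": 0,"roll": 0},
    {"fingers": 1,"dx": 0.0135,"dy": -0.1785,"dz": 0,"roll": 0},
    {"fingers": 1,"dx": 0.0135,"dy": -0.1785,"dz": 0.015,"roll": 0},
    {"fingers": 1,"dx": 0.0135,"dy": -0.1785,"dz": 0.033,"roll": 0},
    {"fingers": 1,"dx": 0.0135,"dy": -0.1785,"dz": 0.033,"roll": 0},
    {"fingers": 1,"dx": 0.0135,"dy": -0.1785,"dz": 0.033,"roll": 0},
  ],
  squeeze=40,
)

```text
time: 17.4
tool_pos: [0.4712, 0.0922, 0.1622]
tcp_rot: [-0.002, -3.14, 0.0]
wrist_force: [0.2, -0.9, -1.1]
width: 0.34
grip_force: 40.1
```

```bash
python3 -c "
from h import *
p,d=read_camera('wrist');cv2.imwrite('pics/w5.png',p)
go(.471,.0912,.1313)"
```

```text
t 17.45 pos [0.4716 0.0922 0.1628] delta [ 0.0006 -0.001   0.0315] ydir [0.001 1.    0.   ]
```

View pics/w5.png

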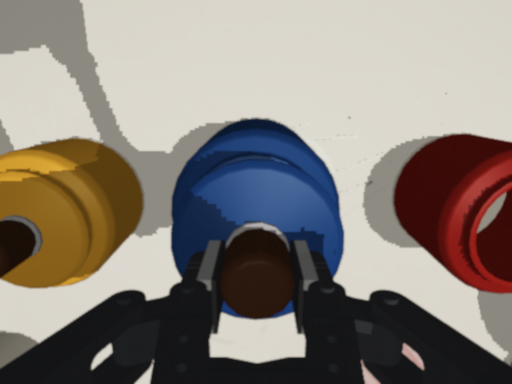

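The blue lid is level over the blue mouth at about column 257, with the yellow lid seated on the left and the red mouth empty on the right at about (490,225).

Emit:
step_arm(
  commands=[
    {"fingers": 1,"dx": 0,"dy": -0.001,"dz": 0.008,"roll": 0},
    {"fingers": 1,"dx": 0,"dy": -0.001,"dz": 0.016,"roll": 0},
    {"fingers": 1,"dx": 0,"dy": -0.001,"dz": 0.022,"roll": 0},
    {"fingers": 1,"dx": 0,"dy": -0.001,"dz": 0.026,"roll": 0},
    {"fingers": 1,"dx": 0,"dy": -0.001,"dz": 0.028,"roll": 0},
    {"fingers": 1,"dx": 0,"dy": -0.001,"dz": 0.028,"roll": 0},
  ],
  squeeze=40,
)

```text
time: 18.2
tool_pos: [0.4714, 0.0904, 0.1347]
tcp_rot: [-0.004, -3.141, 0.0]
wrist_force: [0.7, -0.0, -1.0]
width: 0.339
grip_force: 40.1
```

Emit:
step_arm(
  commands=[
    {"fingers": 1,"dx": 0,"dy": 0,"dz": 0.0015,"roll": 0},
    {"fingers": 1,"dx": 0,"dy": 0,"dz": 0.003,"roll": 0},
    {"fingers": 1,"dx": 0,"dy": 0,"dz": 0.003,"roll": 0},
  ],
  squeeze=40,
)

```text
time: 18.58
tool_pos: [0.4714, 0.0904, 0.1317]
tcp_rot: [-0.004, -3.141, 0.0]
wrist_force: [-0.1, 0.7, -2.0]
width: 0.343
grip_force: 40.1
```

Emit:
step_arm(
  commands=[
    {"fingers": 1,"dx": 0,"dy": 0,"dz": 0.001,"roll": 0},
    {"fingers": 1,"dx": 0,"dy": 0,"dz": 0.0015,"roll": 0},
    {"fingers": 1,"dx": 0,"dy": 0,"dz": 0.0015,"roll": 0},
  ],
  squeeze=40,
)

```text
time: 18.95
tool_pos: [0.4716, 0.0905, 0.1313]
tcp_rot: [0.004, 3.141, 0.0]
wrist_force: [-2.4, 0.1, 6.1]
width: 0.338
grip_force: 40.9
```

Emit:
step_arm(
  commands=[
    {"fingers": 0.2,"dx": 0,"dy": 0,"dz": 0,"roll": 0},
    {"fingers": -0.3,"dx": 0,"dy": 0,"dz": 0,"roll": 0},
    {"fingers": -1,"dx": 0,"dy": 0,"dz": 0,"roll": 0},
    {"fingers": -1,"dx": 0,"dy": 0,"dz": 0,"roll": 0},
    {"fingers": -1,"dx": 0,"dy": 0,"dz": -0.04,"roll": 0},
    {"fingers": -1,"dx": 0,"dy": 0,"dz": -0.08,"roll": 0},
    {"fingers": -1,"dx": 0,"dy": 0,"dz": -0.08,"roll": 0},
    {"fingers": -1,"dx": 0,"dy": 0,"dz": -0.08,"roll": 0},
  ],
  squeeze=40,
)

```text
time: 19.95
tool_pos: [0.4712, 0.0904, 0.2099]
tcp_rot: [-0.004, -3.141, 0.0]
wrist_force: [0.5, 0.7, -0.7]
width: 1.002
grip_force: 0.0
```

```bash
python3 -c "
from h import *
go(.4688,-.2405,.0465)"
```

```text
t 19.95 pos [0.4712 0.0904 0.2099] delta [ 0.0015 -0.3309  0.1634] ydir [ 0.003  1.    -0.   ]
```

Emit:
step_arm(
  commands=[
    {"fingers": -1,"dx": 0.0015,"dy": -0.331,"dz": 0,"roll": 0},
    {"fingers": -1,"dx": 0.0015,"dy": -0.331,"dz": 0,"roll": 0},
    {"fingers": -1,"dx": 0.0015,"dy": -0.331,"dz": 0,"roll": 0},
    {"fingers": -1,"dx": 0.0015,"dy": -0.331,"dz": 0,"roll": 0},
    {"fingers": -1,"dx": 0.0015,"dy": -0.331,"dz": 0,"roll": 0},
    {"fingers": -1,"dx": 0.0015,"dy": -0.331,"dz": 0,"roll": 0},
    {"fingers": -1,"dx": 0.0015,"dy": -0.331,"dz": 0.05,"roll": 0},
    {"fingers": -1,"dx": 0.0015,"dy": -0.331,"dz": 0.1,"roll": 0},
  ],
  squeeze=40,
)

```text
time: 20.95
tool_pos: [0.4688, -0.2402, 0.1085]
tcp_rot: [-0.005, -3.141, -0.001]
wrist_force: [0.6, 0.2, -0.8]
width: 0.996
grip_force: 0.0
```

Emit:
step_arm(
  commands=[
    {"fingers": -1,"dx": 0,"dy": 0,"dz": 0.03,"roll": 0},
    {"fingers": -1,"dx": 0,"dy": 0,"dz": 0.03,"roll": 0},
    {"fingers": -1,"dx": 0,"dy": 0,"dz": 0.03,"roll": 0},
  ],
  squeeze=40,
)

```text
time: 21.32
tool_pos: [0.4696, -0.2402, 0.0808]
tcp_rot: [0.003, 3.141, -0.0]
wrist_force: [0.1, -0.2, 0.7]
width: 0.999
grip_force: 0.0
```

```bash
python3 -c "
from h import *
go(.4688,-.2405,.0465)
survey()"
```

```text
t 21.325 pos [ 0.4696 -0.2402  0.0808] delta [ 0.0008 -0.0003  0.0343] ydir [ 0.002  1.    -0.   ]
R 0.107 32 circ 0.4851 0.2696 0.0405 mean [0.4896 0.2744 0.102 ]
R top z [0.0347 0.1   ]
B 0.122 747 circ 0.4709 0.0906 0.043 mean [0.4708 0.09   0.1207]
B 0.157 118 circ 0.4699 0.0908 0.0147 mean [0.4701 0.0907 0.1573]
B top z [0.1177 0.1577]
Y 0.092 712 circ 0.4882 -0.0661 0.0433 mean [ 0.4871 -0.0659  0.0907]
Y 0.127 111 circ 0.4885 -0.0659 0.0149 mean [ 0.488  -0.0659  0.1273]
Y top z [0.0876 0.128 ]
S 0.037 188 circ 0.469 -0.2358 0.0423 mean [ 0.4678 -0.2216  0.0356]
S top z [0.3325 0.4713]
```

Blue is seated. The red mouth is at (.485,.270).

Emit:
step_arm(
  commands=[
    {"fingers": -1,"dx": 0,"dy": 0,"dz": 0.02,"roll": 0},
    {"fingers": -1,"dx": 0,"dy": 0,"dz": 0.034,"roll": 0},
    {"fingers": -1,"dx": 0,"dy": 0,"dz": 0.034,"roll": 0},
    {"fingers": 0.3,"dx": 0,"dy": 0,"dz": 0.034,"roll": 0},
    {"fingers": 1,"dx": 0,"dy": 0,"dz": 0.034,"roll": 0},
    {"fingers": 1,"dx": 0,"dy": 0,"dz": 0.034,"roll": 0},
    {"fingers": 1,"dx": 0,"dy": 0,"dz": 0.034,"roll": 0},
    {"fingers": 1,"dx": 0,"dy": 0,"dz": 0.034,"roll": 0},
  ],
  squeeze=40,
)

```text
time: 22.38
tool_pos: [0.4696, -0.2408, 0.0469]
tcp_rot: [0.004, 3.141, -0.001]
wrist_force: [-0.4, -0.2, 4.7]
width: 0.337
grip_force: 39.5
```

Emit:
step_arm(
  commands=[
    {"fingers": 1,"dx": 0,"dy": 0,"dz": 0,"roll": 0},
    {"fingers": 1,"dx": 0,"dy": 0,"dz": -0.02,"roll": 0},
    {"fingers": 1,"dx": 0,"dy": 0,"dz": -0.07,"roll": 0},
    {"fingers": 1,"dx": 0,"dy": 0,"dz": -0.12,"roll": 0},
    {"fingers": 1,"dx": 0,"dy": 0,"dz": -0.18,"roll": 0},
    {"fingers": 1,"dx": 0,"dy": 0,"dz": -0.185,"roll": 0},
    {"fingers": 1,"dx": 0,"dy": 0,"dz": -0.185,"roll": 0},
    {"fingers": 1,"dx": 0,"dy": 0,"dz": -0.185,"roll": 0},
  ],
  squeeze=40,
)

```text
time: 23.38
tool_pos: [0.4675, -0.2396, 0.2282]
tcp_rot: [-0.004, -3.137, -0.004]
wrist_force: [-0.2, -0.3, -2.6]
width: 0.338
grip_force: 40.1
```

```bash
python3 -c "
from h import *
go(.4853,.2698,.117)"
```

```text
t 23.375 pos [ 0.4675 -0.2396  0.2282] delta [-0.0171  0.5091  0.1125] ydir [0.002 1.    0.003]
```

Emit:
step_arm(
  commands=[
    {"fingers": 1,"dx": -0.016,"dy": 0.51,"dz": 0,"roll": 0},
    {"fingers": 1,"dx": -0.016,"dy": 0.51,"dz": 0,"roll": 0},
    {"fingers": 1,"dx": -0.016,"dy": 0.51,"dz": 0,"roll": 0},
    {"fingers": 1,"dx": -0.016,"dy": 0.51,"dz": 0,"roll": 0},
    {"fingers": 1,"dx": -0.016,"dy": 0.51,"dz": 0,"roll": 0},
    {"fingers": 1,"dx": -0.016,"dy": 0.51,"dz": 0,"roll": 0},
    {"fingers": 1,"dx": -0.016,"dy": 0.51,"dz": 0,"roll": 0},
    {"fingers": 1,"dx": -0.016,"dy": 0.51,"dz": 0,"roll": 0},
  ],
  squeeze=40,
)

```text
time: 24.38
tool_pos: [0.4845, 0.2606, 0.2285]
tcp_rot: [-0.003, -3.138, 0.003]
wrist_force: [1.3, -0.7, -2.0]
width: 0.334
grip_force: 40.4
```

```bash
python3 -c "
from h import *
go(.4853,.2698,.147)"
```

```text
t 24.375 pos [0.4845 0.2606 0.2285] delta [-0.0011  0.0093  0.0815] ydir [ 0.002  1.    -0.002]
```

Emit:
step_arm(
  commands=[
    {"fingers": 1,"dx": 0,"dy": 0.01,"dz": 0.03,"roll": 0},
    {"fingers": 1,"dx": 0,"dy": 0.01,"dz": 0.06,"roll": 0},
    {"fingers": 1,"dx": 0,"dy": 0.01,"dz": 0.08,"roll": 0},
    {"fingers": 1,"dx": 0,"dy": 0.01,"dz": 0.08,"roll": 0},
    {"fingers": 1,"dx": 0,"dy": 0.01,"dz": 0.08,"roll": 0},
  ],
  squeeze=40,
)

```text
time: 25.0
tool_pos: [0.4858, 0.269, 0.1508]
tcp_rot: [-0.004, -3.14, 0.001]
wrist_force: [0.2, 0.5, -2.2]
width: 0.334
grip_force: 40.5
```

```bash
python3 -c "
from h import *
p,d=read_camera('wrist');cv2.imwrite('pics/w6.png',p)
go(.4853,.2698,.117)"
```

```text
t 25.05 pos [0.4865 0.2692 0.1517] delta [0.0012 0.0006 0.0347] ydir [0.003 1.    0.   ]
```

View pics/w6.png

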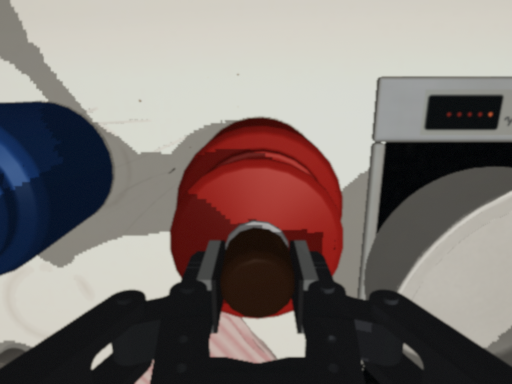

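The red lid is level and aligned over the red mouth at about column 258, ready to go down.

Emit:
step_arm(
  commands=[
    {"fingers": 1,"dx": 0.001,"dy": 0.0005,"dz": 0.01,"roll": 0},
    {"fingers": 1,"dx": 0.001,"dy": 0.0005,"dz": 0.018,"roll": 0},
    {"fingers": 1,"dx": 0.001,"dy": 0.0005,"dz": 0.025,"roll": 0},
    {"fingers": 1,"dx": 0.001,"dy": 0.0005,"dz": 0.029,"roll": 0},
    {"fingers": 1,"dx": 0.001,"dy": 0.0005,"dz": 0.031,"roll": 0},
    {"fingers": 1,"dx": 0.001,"dy": 0.0005,"dz": 0.031,"roll": 0},
  ],
  squeeze=40,
)

```text
time: 25.8
tool_pos: [0.4851, 0.2697, 0.1202]
tcp_rot: [-0.004, -3.141, 0.0]
wrist_force: [-0.2, -0.6, -1.0]
width: 0.339
grip_force: 40.6
```

Emit:
step_arm(
  commands=[
    {"fingers": 1,"dx": 0,"dy": 0,"dz": 0.0015,"roll": 0},
    {"fingers": 1,"dx": 0,"dy": 0,"dz": 0.003,"roll": 0},
    {"fingers": 1,"dx": 0,"dy": 0,"dz": 0.003,"roll": 0},
  ],
  squeeze=40,
)

```text
time: 26.18
tool_pos: [0.4851, 0.2697, 0.1173]
tcp_rot: [0.004, 3.142, 0.0]
wrist_force: [-0.7, 0.5, -1.7]
width: 0.338
grip_force: 40.6
```

Emit:
step_arm(
  commands=[
    {"fingers": 1,"dx": 0,"dy": 0,"dz": 0.001,"roll": 0},
    {"fingers": 1,"dx": 0,"dy": 0,"dz": 0.0015,"roll": 0},
    {"fingers": 1,"dx": 0,"dy": 0,"dz": 0.0015,"roll": 0},
  ],
  squeeze=40,
)

```text
time: 26.55
tool_pos: [0.4853, 0.2697, 0.117]
tcp_rot: [0.004, 3.141, 0.0]
wrist_force: [-2.5, -1.7, 5.6]
width: 0.341
grip_force: 41.3
```

Emit:
step_arm(
  commands=[
    {"fingers": 0.2,"dx": 0,"dy": 0,"dz": 0,"roll": 0},
    {"fingers": -0.3,"dx": 0,"dy": 0,"dz": 0,"roll": 0},
    {"fingers": -1,"dx": 0,"dy": 0,"dz": 0,"roll": 0},
    {"fingers": -1,"dx": 0,"dy": 0,"dz": 0,"roll": 0},
    {"fingers": -1,"dx": 0,"dy": 0,"dz": -0.04,"roll": 0},
    {"fingers": -1,"dx": 0,"dy": 0,"dz": -0.1,"roll": 0},
    {"fingers": -1,"dx": 0,"dy": 0,"dz": -0.1,"roll": 0},
    {"fingers": -1,"dx": 0,"dy": 0,"dz": -0.1,"roll": 0},
  ],
  squeeze=40,
)

```text
time: 27.55
tool_pos: [0.485, 0.2697, 0.2159]
tcp_rot: [0.004, 3.141, 0.0]
wrist_force: [-0.2, -0.5, -0.3]
width: 1.002
grip_force: 0.0
```

Emit:
step_arm(
  commands=[
    {"fingers": -1,"dx": 0,"dy": 0.25,"dz": 0,"roll": 0},
    {"fingers": -1,"dx": 0,"dy": 0.25,"dz": 0,"roll": 0},
    {"fingers": -1,"dx": 0,"dy": 0.25,"dz": 0,"roll": 0},
    {"fingers": -1,"dx": 0,"dy": 0.25,"dz": 0,"roll": 0},
    {"fingers": -1,"dx": 0,"dy": 0.25,"dz": 0,"roll": 0},
    {"fingers": -1,"dx": 0,"dy": 0.25,"dz": 0,"roll": 0},
  ],
  squeeze=40,
)

```text
time: 28.3
tool_pos: [0.4846, 0.5187, 0.2128]
tcp_rot: [-0.002, -3.138, 0.006]
wrist_force: [0.7, -0.7, -0.4]
width: 1.001
grip_force: 0.0
```

```bash
python3 -c "
from h import *
survey()"; ls pics; cp $(ls -t pics/s*.png|head -1) pics/final.png
```

```text
R 0.107 716 circ 0.4848 0.2702 0.0436 mean [0.4842 0.2689 0.106 ]
R 0.142 115 circ 0.4852 0.2701 0.0153 mean [0.4847 0.269  0.1424]
R top z [0.1008 0.1428]
B 0.122 756 circ 0.4715 0.0906 0.043 mean [0.4709 0.0902 0.1208]
B 0.157 118 circ 0.47 0.0909 0.0146 mean [0.4701 0.0907 0.1572]
B top z [0.1176 0.1579]
Y 0.092 742 circ 0.4882 -0.066 0.0431 mean [ 0.4877 -0.0658  0.0907]
Y 0.127 112 circ 0.4883 -0.0664 0.0149 mean [ 0.488  -0.0662  0.1273]
Y top z [0.0878 0.1279]
S top z [0.0112 0.0163]
crop.png
s1465.png
s2137.png
s2835.png
s705.png
scene0.png
top0.png
w1.png
w2.png
w3.png
w4.png
w5.png
w6.png
```

View pics/final.png

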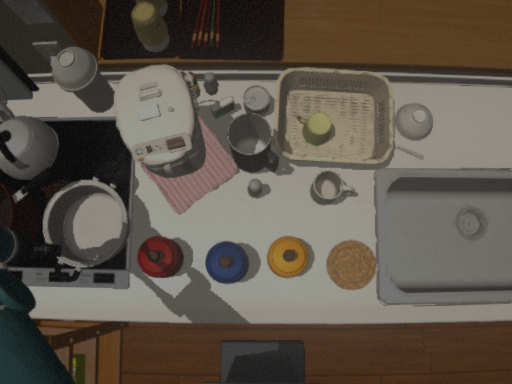

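The picture shows matching lids on red (160,257), blue (227,262) and yellow (288,256), the stand empty at (351,265) and the bystanders unmoved.

```bash
python3 -c "
from workcell import *
print(finish_job())"
```

```text
the job is handed in; nothing more can be done
None
```

All three lids are seated on the canisters of their own colour, with the red lid set aside on the cork stand along the way, and the job is handed in after about 28 s of robot time; the hand-in returned no verdict.

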